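# Push the bench meter back into the instrument row

## Robot

A 7-joint arm with a two-finger parallel gripper is mounted at the origin on the work surface. World frame = base frame: x ahead of the robot, y to its left, z up, the work surface at z = 0. Lengths are in m, angles in rad, forces in N, time in s.
With the tool pointing down it reaches from about 0.4 to 0.9 m from the base axis. Payload 5.5 kg.
Tool frame: the origin (TCP) lies between the finger pads; the fingertips stand 14 mm ahead of it and the grasp point (between the pads) lies 5 mm behind it; z points along the fingers, y is the line along which they close (so a half turn about z gives the same grasp; the last joint's range is limited). The gripper opens to 92 mm and grips with 3 to 60 N. Pads are 19 mm wide; open, the fingers measure 130 mm over their backs; the gripper's body (75 mm by 190 mm) begins 47 mm behind the grasp point.
Start: joints at [0.263, 0.501, -0.427, 1.55, 0.221, 1.138, -0.21], TCP at [0.65, 0, 0.241] pointing down, gripper open.
Joint ranges: [-2.88, 2.88], [-0.31, 2.03], [-1.54, 1.56], [0.2, 2.42], [-1.41, 4.55], [0.19, 2.02], [-2.57, 2.57]. Speed limits (rad/s): [2.57, 2.57, 3.14, 3.14, 3.14, 3.14, 3.14].

## Interface

Orientations are given as [roll, pitch, yaw] about the fixed x, y, z axes, in that order (R = Rz(yaw) Ry(pitch) Rx(roll)).
In Python, from workcell import ctrl, imaging gives the robot as it stands. The module is installed in compiled form; this text tells all that it offers.
- The arm moves only by the tool play_rows, never from a script. Its argument "plan" is a list of rows, each a list of 7 numbers: the shift along the tool's x, y, z in units of 10 cm (1.0 is 10 cm), then the turn, a rotation vector about the tool's x, y, z in units of 45 degrees (1.0 is 45 degrees), then the opening, from -1 (shut) to 1 (fully open), so that 0 is half open. A call has exactly 10 rows; each row shifts and turns the commanded pose from where the row before left it, along the tool's axes as they then stand; what a row does not reach is not made up. A row lasts 1/12 s, in which the tool goes at most 41.7 mm and 7.16 degrees, less where a joint would pass 70% of its speed; a pose out of reach is approached as far as the arm can. A call with a number of a shift or a turn outside -1 to 1 is refused whole. A call with a gripper value outside its range is refused whole. The fingers move at their own pace and stop on an object; "newtons" is the grip in N (left out, the last holds). Time passes only in rows, so rows that do not move let the fingers close, or fill a call up. It gives the time, the measured TCP pose, the force, the opening and the grip force at its end, in the units of the state.
- ctrl.read_state(): the state, without advancing time (a new reading comes with each control period).
- imaging.grab_frame(name): name is "scene" or "side" or "wrist"; returns a dict with "frame" (480x640x3 uint8, blue, green, red), "fovy" (degrees; the focal length in pixels is half the picture's height over the tangent of half this angle, whatever the lens; pixels are square), "cx", "cy" (the principal point, pixels), "D" ([k1, k2, p1, p2, k3] as OpenCV has them; the pictures are not rectified), "position" and "orientation" of the camera in the world; the wrist camera has in their place "tool_from_camera" (4x4, takes a point from camera to tool coordinates, whose origin is the TCP and whose axes are the flange's). Camera axes: x right, y up, looking along -z (the intrinsics and any distortion apply to the point x, -y, -z); pixel columns grow to the right and rows downward; lengths in m; the calibration is good to about 2 mm. A picture is of the moment at which its call begins: read the wrist's pose just before it. There is no depth.
- ctrl.close_job(): hands the job in; it is judged then, once.
The state is a dict: "t": time; "joint_positions": joint angles; "joint_vel": joint speeds; "joint_torque": joint torques, N m; "position": TCP position; "tool_rot": TCP orientation; "contact_force": force on the tool from outside, world axes, zero at the start; "ft_torque": the same for the moment, N m; "width": finger opening in m; "grasp_force": force on a finger pad.
Only numpy, scipy, OpenCV 4.12 (cv2) and the standard library are available. Lean on these libraries where they do the work, as an engineer would, in place of code of your own. Each camera call takes 0.05 s, during which the arm holds its last target. There are 200 camera calls.

## Task

The small bench meter has been pulled out of the instrument row on the lab bench and stands crooked in front of it. With your fingertips push it along the bench into the narrow gap between the power supply and the vacuum controller, until its front panel is flush with theirs, and then take your hand away. Slide it only: do not lift or tip it, do not jam it hard against its neighbours, and leave the loose things around it where they are.

Things in the scene. Friction and masses are not known exactly. Their poses are not given: they have to be found in the camera images.
- meter: Loose bench meter, white, 150 mm deep (x), 107 wide (y), 96 high with its 8 mm feet; edges rounded 5 mm; 0.7 to 1.0 kg. Origin: centre of its underside. Its -x looks out of the front panel (display, keys; flat within 2 mm, may be pushed anywhere), its +x end enters the gap first. Starts in front of the row, up to 50 mm off the gap's middle line and turned up to 0.35 rad from it.
- meter_front (a point): Point on the meter at the middle of its front panel's width, on the face of the panel, 50 mm above the bench. Axes as the meter's.
- gap_mouth (a point): Point midway between the two neighbours, in the plane of their front panels, 50 mm above the bench; fixed. +x runs straight into the gap, +y towards the power supply. The gap is 113 mm wide (3 mm spare on each side of the meter), 230 deep, open above and behind: nothing stops the meter when it is flush. Flush: meter_front lies at this point.
- power_supply: Heavy grey bench power supply on the +y side of the gap; does not move. 230 mm deep (x), 213 wide (y), 96 high, edges rounded 5 mm; knobs and binding posts stand up to 19 mm out of its front, none within 18 mm of the gap. Origin: at bench height below the middle of its front panel; -x looks out of the front.
- controller: Heavy blue vacuum controller on the -y side of the gap; it does not move. 230 mm deep, 160 mm wide, 96 mm high, edges rounded by 5 mm, its front in one plane with the power supply's. Origin: at bench height below the middle of its front panel; axes as the power supply's.
- jar: Loose glass jar with a white cap, 56 mm across, 75 mm high, standing in front of the power supply. Origin: centre of its underside. To be left alone.
- tape_roll: Loose roll of clear tape lying flat, 92 mm across, 24 mm high, near the jar. Origin: centre of its underside. To be left alone.
- screwdriver: Loose screwdriver, 160 mm long, lying in front of the controller. Origin: on its axis line at bench height; handle towards its -x. To be left alone.
- die_cast_box: Loose small aluminium box 60 x 40 x 30 mm near the screwdriver. Origin: centre of its underside. To be left alone.
Things that resemble listed ones, but are neither listed nor needed, are in the scene too. Of the things like the meter, leave any that is green; of the rest the smaller one is meant.

How it is judged:
By the outcome, as a careful person would: the job done as asked, in the order asked, and still so for the second after the job is handed in, with the robot touching nothing.
It also fails if it takes over 72 s, if anything falls off the work surface, if the arm or the gripper's body presses on something with over 40 N, if the wrist force passes 120 N, or if a joint passes its speed limit or range.

## Working session

There is one attempt and no reset: what is moved stays moved. The work goes in short steps, Python scripts to look and compute and a tool call to move; the robot and the scene stay as the last step left them, time stands still between calls to the robot, and variables do not carry over. Pictures are saved under pics/ and viewed, at most 10 in all, crops included, and the job is handed in when it is done.

Besides the shell and the picture viewer there is one more tool, called as a command line: name --pt "numbers of a row" for each row, then --argument value for the rest. play_rows: Moves the arm, as the interface text tells. Its arguments: {"type":"object","properties":{"plan":{"type":"array","items":{"type":"array","items":{"type":"number"}}},"newtons":{"type":"number"}},"required":["plan"]}

```bash
mkdir -p pics; cat > h.py <<'E'
import numpy as np, cv2
from workcell import ctrl, imaging
from scipy.spatial.transform import Rotation as R
def cam(f):
    fl=240/np.tan(np.radians(f["fovy"])/2)
    return np.array([[fl,0,f["cx"]],[0,fl,f["cy"]],[0,0,1.]]),np.array(f["D"],float)
def pose(f,st=None):
    if "tool_from_camera" in f:
        T=np.array(f["tool_from_camera"]);Q=R.from_euler('xyz',st["tool_rot"]).as_matrix() 
        return Q@T[:3,:3],Q@T[:3,3]+np.array(st["position"])
    o=np.array(f["orientation"],float)
    Q=o if o.shape==(3,3) else (R.from_euler('xyz',o).as_matrix())
    return Q,np.array(f["position"])
def ray(f,uv,z,st=None):
    K,D=cam(f);Q,p=pose(f,st)
    n=cv2.undistortPoints(np.array(uv,float).reshape(-1,1,2),K,D).reshape(-1,2)
    d=np.c_[n[:,0],-n[:,1],-np.ones(len(n))]@Q.T
    return p+d*((z-p[2])/d[:,2])[:,None]
def proj(f,P,st=None):
    K,D=cam(f);Q,p=pose(f,st)
    c=(np.atleast_2d(P)-p)@Q
    return cv2.projectPoints(c*[1,-1,-1],np.zeros(3),np.zeros(3),K,D)[0].reshape(-1,2)
E
python3 - <<'E'
from h import *
s=ctrl.read_state();print(s)
for n in("scene","side","wrist"):
    f=imaging.grab_frame(n);cv2.imwrite(f"pics/{n}0.png",f["frame"]);print({k:v for k,v in f.items() if k!="frame"})
    np.save(n+"0.npy",f,allow_pickle=True)
E
```

```text
{'t': 0.0, 'joint_positions': array([ 0.26319004,  0.50187843, -0.42681041,  1.55144437,  0.22084857,
        1.13831057, -0.21031891]), 'joint_vel': array([ 0.00041586, -0.00082384, -0.00094657, -0.00132957,  0.00025497,
       -0.00123913,  0.00063844]), 'joint_torque': array([-1.62834690e-04, -5.66597199e+01, -5.81602022e+00, -2.79113513e+01,
       -6.85700797e-02,  3.08415934e-02,  1.78752666e-04]), 'position': array([ 6.49323860e-01, -4.16340459e-05,  2.39663209e-01]), 'tool_rot': array([-3.13962272e+00, -3.83109547e-05,  1.57087833e+00]), 'contact_force': array([-0.3671275 ,  0.94869026, -0.46280203]), 'ft_torque': array([-0.01173426,  0.00782314,  0.0489168 ]), 'grasp_force': 0.0, 'width': 0.09186749717219464}
{'fovy': 44.945405249447745, 'cx': 328.3592526724163, 'cy': 225.39260141919803, 'D': array([-0.05883527,  0.        ,  0.        ,  0.        ,  0.        ]), 'position': array([ 1.10110802, -0.67916569,  0.77856874]), 'orientation': array([0.91386626, 0.00242382, 0.7105888 ])}
{'fovy': 51.57382848952521, 'cx': 317.23711523879814, 'cy': 239.3682356432604, 'D': array([-0.06280145,  0.        ,  0.        ,  0.        ,  0.        ]), 'position': array([0.12929963, 0.7021886 , 0.98315546]), 'orientation': array([ 0.67793255,  0.00864515, -2.67506792])}
{'fovy': 68.697040847999, 'cx': 321.54919885646797, 'cy': 238.50619007329993, 'D': array([0.01880491, 0.        , 0.        , 0.        , 0.        ]), 'tool_from_camera': array([[ 1.11153423e-04,  9.68976257e-01,  2.47153802e-01,
         6.65124738e-02],
       [ 9.99999925e-01, -1.99118710e-04,  3.30918991e-04,
         2.82191317e-04],
       [ 3.69865591e-04,  2.47153747e-01, -9.68976206e-01,
        -1.44401175e-01],
       [ 0.00000000e+00,  0.00000000e+00,  0.00000000e+00,
         1.00000000e+00]])}
```

View pics/scene0.png

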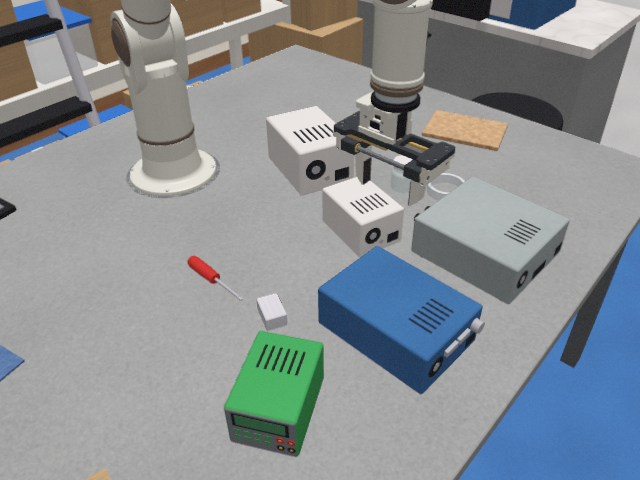

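View pics/side0.png

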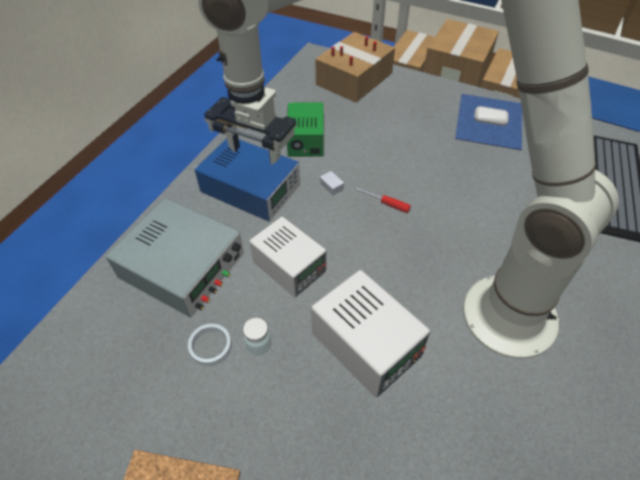

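The scene view shows three meter-like things. The small white box is at scene (362,213) / side (288,253), the large white box at scene (310,150) / side (370,330), and the green one at scene (277,390). Green is excluded, so of the two white ones the smaller, at (362,213), is meant. I'll confirm this in a crop, together with top-face sizes.

```bash
python3 - <<'E'
from h import *
f=np.load("side0.npy",allow_pickle=True).item();g=np.load("scene0.npy",allow_pickle=True).item()
c=cv2.resize(f["frame"][120:400,90:440],None,fx=2.1,fy=2.1,interpolation=cv2.INTER_CUBIC);cv2.imwrite("pics/crop1.png",c)
c=cv2.resize(g["frame"][160:390,300:580],None,fx=2.6,fy=2.6,interpolation=cv2.INTER_CUBIC);cv2.imwrite("pics/crop2.png",c)
# rough
for n,q in dict(meter=[(283,217),(325,247),(294,268),(251,243)],big=[(362,272),(428,329),(377,365),(312,304)],ps=[(170,201),(243,238),(190,286),(108,257)],ctl=[(222,138),(299,175),(268,193),(196,167)]).items():
    P=ray(f,q,.096);print(n,P[:,:2].round(3).tolist(),np.linalg.norm(P-np.roll(P,-1,0),axis=1).round(3))
for n,q in dict(meter=[(360,178),(403,208),(366,228),(323,196)],ps=[(480,180),(568,222),(515,270),(414,225)],ctl=[(374,250),(481,303),(430,357),(319,290)]).items():
    P=ray(g,q,.096);print(n,P[:,:2].round(3).tolist(),np.linalg.norm(P-np.roll(P,-1,0),axis=1).round(3))
E
```

```text
meter [[0.561, 0.043], [0.432, 0.08], [0.467, 0.162], [0.588, 0.144]] [0.135 0.09  0.123 0.105]
big [[0.329, 0.106], [0.154, 0.175], [0.216, 0.292], [0.39, 0.226]] [0.188 0.132 0.185 0.135]
ps [[0.838, 0.12], [0.613, 0.14], [0.645, 0.304], [0.859, 0.324]] [0.226 0.167 0.216 0.204]
ctl [[0.856, -0.137], [0.595, -0.101], [0.634, -0.01], [0.852, -0.009]] [0.263 0.099 0.218 0.128]
meter [[0.465, 0.162], [0.599, 0.131], [0.583, 0.031], [0.449, 0.059]] [0.137 0.101 0.136 0.104]
ps [[0.666, 0.324], [0.872, 0.304], [0.856, 0.107], [0.647, 0.099]] [0.207 0.198 0.209 0.226]
ctl [[0.634, -0.011], [0.85, -0.005], [0.848, -0.155], [0.627, -0.155]] [0.216 0.15  0.221 0.144]
```

View pics/crop1.png

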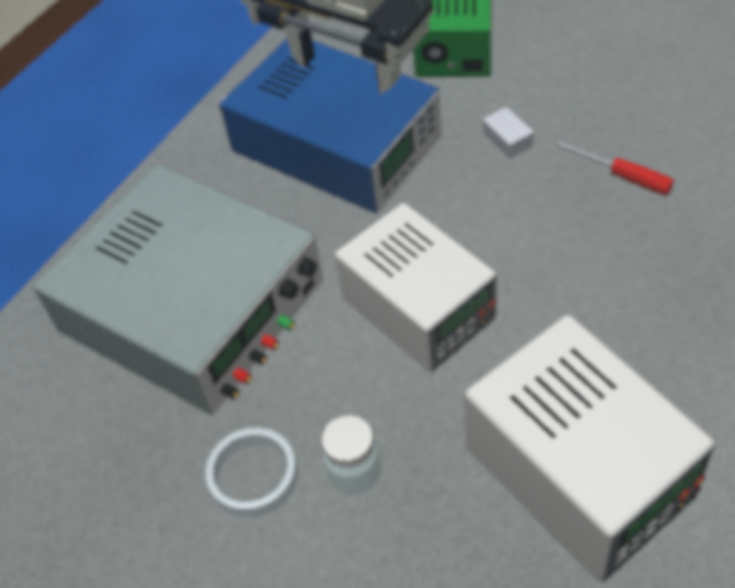

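View pics/crop2.png

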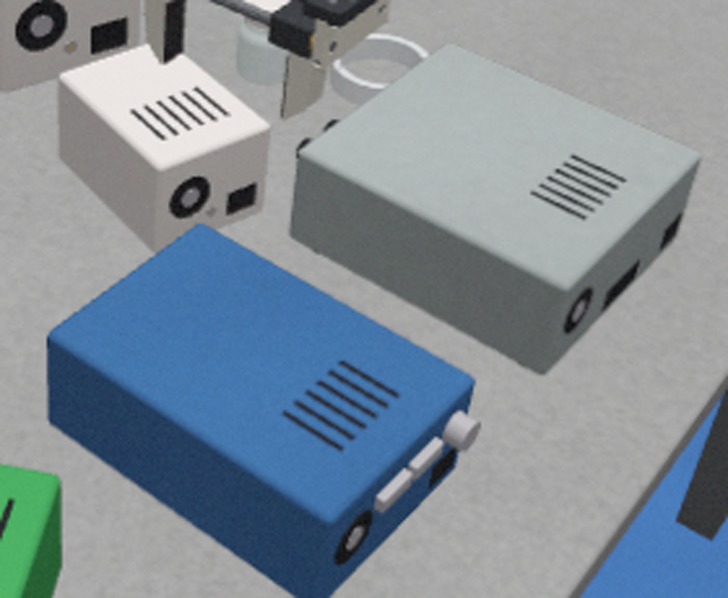

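The crops confirm it: a small white box with dark display and keys facing the robot, about 150x105 and smaller than the other white one. It stands in front of the gap between the grey supply and the blue controller. Next I look through the wrist camera for a precise relative measurement.

View pics/wrist0.png

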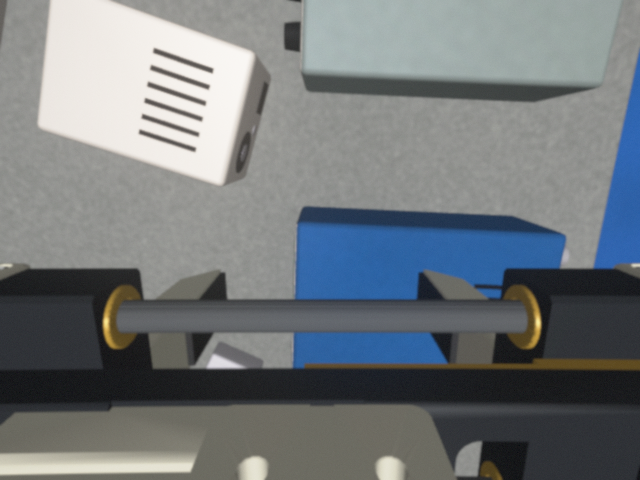

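The wrist view shows the meter's top face with corners at about (52,0), (255,55), (222,184), (38,127). The supply's gap edge runs (303,74)-(602,86), and the controller's (300,219)-(563,236). I'll fit lines to these edges.

```bash
cat >> h.py <<'E'
def edge(f,a,b,z,st=None,w=7,n=60):
    """fit image line near a-b by max gradient; return 2 world points at height z + residual px"""
    im=cv2.GaussianBlur(f["frame"],(0,0),1.2).astype(np.float32)
    a,b=np.array(a,float),np.array(b,float);d=(b-a)/np.linalg.norm(b-a);nn=np.array([-d[1],d[0]])
    t=np.linspace(.06,.94,n);o=np.arange(-w,w+.1,.25)
    P=(a+(b-a)*t[:,None])[:,None]+o[None,:,None]*nn
    v=cv2.remap(im,P[...,0].astype(np.float32),P[...,1].astype(np.float32),cv2.INTER_LINEAR)
    g=np.abs(np.gradient(v,axis=1)).sum(2);k=o[g[:,2:-2].argmax(1)+2]
    ok=np.ones(n,bool)
    for _ in range(6):
        c=np.polyfit(t[ok],k[ok],1);r=k-np.polyval(c,t);ok=np.abs(r)<max(.7,1.5*np.median(np.abs(r)))
    q=np.array([a+(b-a)*x+np.polyval(c,x)*nn for x in(0,1)])
    return ray(f,q,z,st),q,ok.mean(),np.abs(r[ok]).mean()
def corners(f,L,z,st=None,names=None):
    pass
def show(name,e):
    P,q,o,r=e;d=P[1]-P[0];print(name,P[:,:2].round(4).tolist(),"ang %.4f len %.3f"%(np.arctan2(d[1],d[0]),np.hypot(*d[:2])),"px",q.round(1).tolist(),"in %.2f res %.2f"%(o,r))
E
python3 - <<'E'
from h import *
s=ctrl.read_state();f=np.load("wrist0.npy",allow_pickle=True).item()
z=.096
for n,a,b in [("PSgap",(303,74),(602,86)),("PSgap_bot",(305,92),(535,101)),("CTgap",(300,219),(555,236)),("CTgap_sil",(303,208),(515,216)),("PSfront",(303,20),(303,70)),("CTfront",(297,222),(294,360)),
 ("Mfront",(52,0),(38,127)),("Mright(-y)",(38,127),(222,184)),("Mback",(222,184),(255,55)),("Mleft",(255,55),(120,0))]:
    show(n,edge(f,a,b,z,s))
f=np.load("scene0.npy",allow_pickle=True).item()
for n,a,b in [("PSgap",(414,225),(515,270)),("CTgap",(376,250),(481,303)),("CTfront",(376,250),(319,290)),("Mright",(323,196),(366,228)),("Mback",(366,228),(403,208))]: show("scene "+n,edge(f,a,b,z,w=5))
f=np.load("side0.npy",allow_pickle=True).item()
for n,a,b in [("PSfront",(243,238),(190,286)),("PSgap",(180,206),(243,238)),("CTgap",(196,167),(268,193)),("CTfront",(299,175),(268,193)),("Mleft",(294,268),(251,243)),("Mfront",(325,247),(294,268))]: show("side "+n,edge(f,a,b,z,w=5))
E
```

```text
PSgap [[0.6355, 0.1212], [0.8604, 0.1103]] ang -0.0487 len 0.225 px [[303.0, 73.6], [601.9, 87.6]] in 0.90 res 0.27
PSgap_bot [[0.6368, 0.1089], [0.8124, 0.1006]] ang -0.0471 len 0.176 px [[305.0, 91.3], [535.0, 102.0]] in 1.00 res 0.26
CTgap [[0.6313, 0.0075], [0.8448, -0.0025]] ang -0.0470 len 0.214 px [[299.8, 221.6], [555.2, 233.4]] in 0.95 res 0.26
CTgap_sil [[0.6342, 0.0208], [0.8096, 0.0128]] ang -0.0456 len 0.176 px [[303.1, 205.9], [515.0, 215.4]] in 1.00 res 0.24
PSfront [[0.632, 0.1568], [0.6379, 0.1237]] ang -1.3958 len 0.034 px [[297.5, 20.0], [306.1, 70.0]] in 0.65 res 0.67
CTfront [[0.629, 0.0072], [0.6231, -0.1233]] ang -1.6160 len 0.131 px [[297.0, 222.0], [293.0, 360.0]] in 0.73 res 0.25
Mfront [[0.4564, 0.1681], [0.4288, 0.0821]] ang -1.8808 len 0.090 px [[50.2, -0.2], [36.8, 126.9]] in 0.98 res 0.24
Mright(-y) [[0.4296, 0.0817], [0.5679, 0.0372]] ang -0.3114 len 0.145 px [[37.9, 127.3], [221.4, 185.8]] in 1.00 res 0.30
Mback [[0.5694, 0.0384], [0.6, 0.1338]] ang 1.2596 len 0.100 px [[223.1, 184.3], [255.1, 55.0]] in 0.98 res 0.21
Mleft [[0.6007, 0.1354], [0.5042, 
[... 740 characters left out ...]
59, 0.3068]] ang 1.5173 len 0.174 px [[239.4, 234.0], [192.4, 288.6]] in 0.93 res 0.24
side PSgap [[0.806, 0.1207], [0.6148, 0.1278]] ang 3.1047 len 0.191 px [[180.3, 205.3], [245.0, 234.1]] in 0.87 res 0.24
side CTgap [[0.8467, 0.004], [0.6296, 0.0047]] ang 3.1385 len 0.217 px [[194.7, 170.7], [266.4, 197.5]] in 0.98 res 0.18
side CTfront [[0.6138, -0.1171], [0.6206, -0.0002]] ang 1.5124 len 0.117 px [[295.4, 168.9], [270.5, 197.3]] in 0.83 res 0.19
side Mleft [[0.4661, 0.1782], [0.5883, 0.1453]] ang -0.2628 len 0.126 px [[290.8, 273.5], [250.8, 243.3]] in 0.80 res 0.33
side Mfront [[0.4232, 0.0857], [0.4567, 0.1688]] ang 1.1878 len 0.090 px [[327.2, 250.2], [296.7, 271.9]] in 0.93 res 0.20
```

```bash
python3 - <<'E'
from h import *
f=np.load("side0.npy",allow_pickle=True).item();g=np.load("scene0.npy",allow_pickle=True).item()
print("jar",ray(f,[(256,327)],.075).round(3),"tape",ray(f,[(209,343)],.024).round(3))
print("big near corner z.12/.096",ray(f,[(312,304)],.12).round(3))
print("tip cross-check: fingers ends side",proj(f,[[.5187,.1861,.07]]).round(0))
E
```

```text
jar [[0.474 0.316 0.075]] tape [[0.564 0.373 0.024]]
big near corner z.12/.096 [[0.383 0.239 0.12 ]]
tip cross-check: fingers ends side [[269. 274.]]
```

play_rows --pt "0.2 -0.18 0 0 0 0.08 0.3" --pt "0.3 -0.2 0 0 0 0 0.3" --pt "0.3 -0.25 0 0 0 0 0.3" --pt "0.3 -0.25 0 0 0 0 0.3" --pt "0.3 -0.2 0 0 0 0 0.3" --pt "0.25 -0.15 0 0 0 0 0.3" --pt "0.2 -0.1 0 0 0 0 0.3" --pt "0 0 0 0 0 0.1 0.3" --pt "0 0 0 0 0 0.15 0.3" --pt "0 0 0 0 0 0.066 0.3"

```text
t: 0.98
position: [0.527, 0.1926, 0.2406]
tool_rot: [-3.141, 0.0, 1.256]
contact_force: [1.1, -0.5, -0.5]
width: 0.0597
grasp_force: 0.0
```

play_rows --pt "0 -0.06 0.2 0 0 0 0.3" --pt "0 0 0.3 0 0 0 0.3" --pt "0 0 0.3 0 0 0 0.3" --pt "0 0 0.3 0 0 0 0.3" --pt "0 0 0.3 0 0 0 0.3" --pt "0 0 0.2 0 0 0 0.3" --pt "0 0 0.1 0 0 0 0.3" --pt "-0.05 0 0 0 0 0 0.3" --pt "-0.05 0 0 0 0 0 0.3" --pt "0 0 0 0 0 0 0.3"

```text
t: 1.82
position: [0.5195, 0.183, 0.0719]
tool_rot: [3.14, 0.0, 1.259]
contact_force: [-1.0, -0.4, 0.7]
width: 0.0598
grasp_force: 0.0
```

play_rows --pt "-0.03 0 0 0 0 0 0.3" --pt "-0.03 0 0 0 0 0 0.3" --pt "-0.03 0 0 0 0 0 0.3" --pt "-0.027 -0.007 0 0 0 -0.021 0.3" --pt "-0.027 -0.007 0 0 0 -0.021 0.3" --pt "-0.027 -0.007 0 0 0 -0.021 0.3" --pt "-0.027 -0.007 0 0 0 -0.021 0.3" --pt "-0.027 -0.007 0 0 0 -0.021 0.3" --pt "-0.027 -0.007 0 0 0 -0.021 0.3" --pt "-0.027 -0.007 0 0 0 -0.021 0.3"

```text
t: 2.65
position: [0.5067, 0.162, 0.0718]
tool_rot: [3.14, -0.005, 1.379]
contact_force: [-1.2, 7.2, 3.3]
width: 0.0596
grasp_force: 3.6
```

play_rows --pt "-0.027 -0.007 0 0 0 -0.021 0.3" --pt "-0.027 -0.007 0 0 0 -0.021 0.3" --pt "-0.027 -0.007 0 0 0 -0.021 0.3" --pt "-0.027 -0.007 0 0 0 -0.021 0.3" --pt "-0.027 -0.007 0 0 0 -0.021 0.3" --pt "-0.027 -0.007 0 0 0 -0.021 0.3" --pt "-0.027 -0.007 0 0 0 -0.021 0.3" --pt "-0.027 -0.007 0 0 0 -0.021 0.3" --pt "0 0 0 0 0 0 0.3" --pt "0 0 0 0 0 0 0.3"

```text
t: 3.48
position: [0.498, 0.1409, 0.0717]
tool_rot: [3.14, -0.003, 1.511]
contact_force: [-1.9, 6.5, 5.7]
width: 0.06
grasp_force: 3.0
```

```bash
python3 - <<'E'
from h import *
for n in("scene","wrist"):
    s=ctrl.read_state();f=imaging.grab_frame(n);f["st"]=s;np.save(n+"1.npy",f,allow_pickle=True)
f=np.load("scene1.npy",allow_pickle=True).item();w=np.load("wrist1.npy",allow_pickle=True).item()
cv2.imwrite("pics/m1.png",np.hstack([cv2.resize(f["frame"][150:390,280:520],(400,400)),cv2.resize(w["frame"],(400,300),interpolation=3)[:, :] if 0 else cv2.copyMakeBorder(cv2.resize(w["frame"],(400,300)),0,100,0,0,0)]))
E
```

```text
(no output)
```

View pics/m1.png

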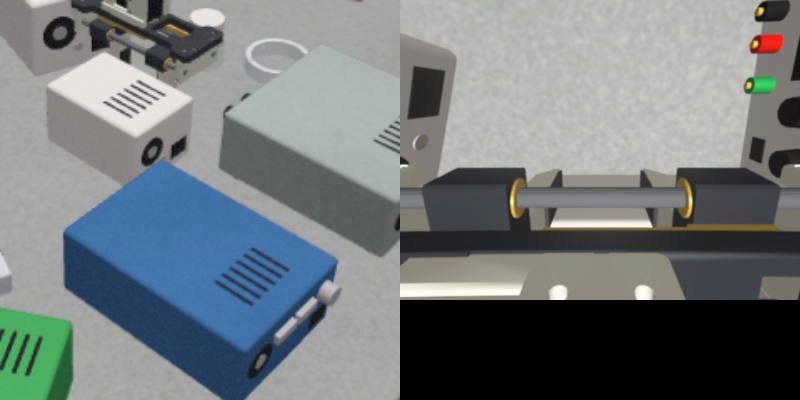

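The meter moved and turned as intended, and both fingers bear on its +y side. Scene shows it almost in line with the gap. I'll push the last 7 mm, retract, and look from above.

play_rows --pt "-0.02 0 0 0 0 -0.005 0.3" --pt "-0.02 0 0 0 0 -0.006 0.3" --pt "-0.015 0 0 0 0 -0.006 0.3" --pt "-0.015 0 0 0 0 0 0.3" --pt "0 0 0 0 0 0 0.3" --pt "0.05 0 0 0 0 0 0.3" --pt "0.15 0 0 0 0 0 0.3" --pt "0.1 0 -0.1 0 0 0 0.3" --pt "0 0 -0.3 0 0 0 0.3" --pt "0 0 -0.4 0 0 0 0.3"

```text
t: 4.42
position: [0.4963, 0.1612, 0.1496]
tool_rot: [-3.135, 0.002, 1.523]
contact_force: [1.6, -0.6, 0.2]
width: 0.0598
grasp_force: 0.0
```

play_rows --pt "0 0 -0.4 0 0 0 0.3" --pt "0 0.1 -0.4 0 0 0 0.3" --pt "-0.2 0.2 -0.4 0 0 0 0.3" --pt "-0.3 0.2 -0.1 0 0 0 0.3" --pt "-0.35 0.2 0 0 0 0 0.3" --pt "-0.35 0.2 0 0 0 0 0.3" --pt "-0.35 0.1 0 0 0 0 0.3" --pt "-0.25 0.0 0 0 0 0 0.3" --pt "-0.1 0 0 0 0 0 0.3" --pt "0 0 0 0 0 0 0.3"

```text
t: 5.25
position: [0.5861, -0.0342, 0.2749]
tool_rot: [-3.141, 0.001, 1.516]
contact_force: [-0.2, -0.2, 0.3]
width: 0.06
grasp_force: 0.0
```

```bash
python3 - <<'E'
from h import *
s=ctrl.read_state();f=imaging.grab_frame("wrist");f["st"]=s;np.save("wrist2.npy",f,allow_pickle=True);cv2.imwrite("pics/wrist2.png",f["frame"]);print(s["position"],s["tool_rot"])
E
```

```text
[ 0.5860739  -0.03421436  0.27489063] [-3.14092756e+00  1.47919592e-03  1.51556985e+00]
```

View pics/wrist2.png

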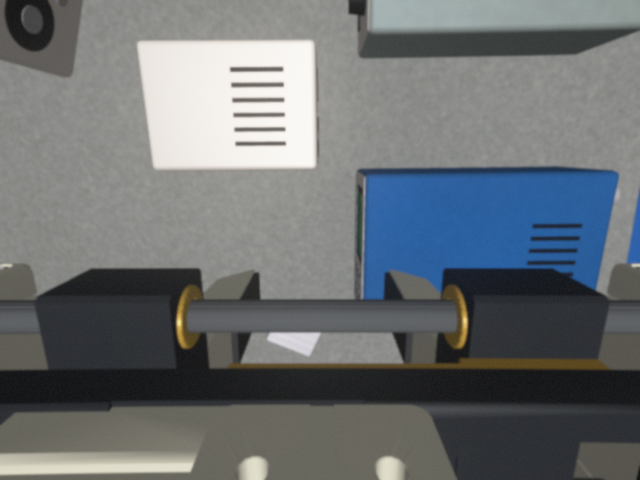

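The meter's top has corners (138,42), (315,41), (316,167), (154,168). The supply's gap edge is at row ~33 and the controller's at ~171. Now to measure it relative to the gap.

```bash
cat > m.py <<'E'
from h import *
def line(P): return P[0,:2],(P[1]-P[0])[:2]/np.linalg.norm((P[1]-P[0])[:2])
def X(A,B):
    (a,d),(b,e)=line(A),line(B);t=np.linalg.solve(np.c_[d,-e],b-a);return a+d*t[0]
def rel(E):
    """E: dict of world edges -> meter pose in gap frame"""
    a,b=E["PSgap"],E["CTgap"]
    y=np.mean([np.arctan2(*(e[1]-e[0])[1::-1]) for e in(a,b)])
    ux=np.array([np.cos(y),np.sin(y)]);uy=np.array([-ux[1],ux[0]])
    gyp,gyc=a.mean(0)[:2]@uy,b.mean(0)[:2]@uy
    g0=(gyp+gyc)/2
    print("gap yaw %.4f width %.4f"%(y,gyp-gyc), "front gx", (E["CTfront"][:,:2]@ux).round(4))
    fx=(E["CTfront"][:,:2]@ux)[0]
    for k in E:
        if k[0]=="M":
            d=E[k][1]-E[k][0];c=E[k][:,:2]
            print(k,"rel ang %.4f"%(np.arctan2(d[1],d[0])-y),"gx",(c@ux-fx).round(4),"gy",(c@uy-g0).round(4))
    print("mouth",(ux*fx+uy*g0).round(4))
E
python3 - <<'E'
from m import *
f=np.load("wrist2.npy",allow_pickle=True).item();s=f["st"]
E={}
for n,a,b in [("PSgap",(362,32),(580,28)),("CTgap",(366,171),(605,173)),("CTfront",(364,175),(363,295)),("Mfront",(138,42),(154,168)),("Mright",(154,168),(316,167)),("Mback",(316,167),(315,41)),("Mleft",(315,41),(138,42))]:
    e=edge(f,a,b,.096,s,w=5);E[n]=e[0];print(n,e[1].round(1).tolist(),round(e[2],2),round(e[3],2))
rel(E)
E
```

```text
PSgap [[362.0, 32.8], [580.0, 29.1]] 0.95 0.26
CTgap [[366.0, 167.0], [605.0, 168.3]] 0.97 0.12
CTfront [[362.6, 175.0], [360.1, 295.0]] 0.87 0.29
Mfront [[136.3, 42.2], [153.2, 168.1]] 1.0 0.24
Mright [[154.0, 168.7], [316.0, 167.1]] 0.97 0.22
Mback [[315.7, 167.0], [313.8, 41.0]] 1.0 0.25
Mleft [[315.0, 39.7], [138.0, 41.0]] 1.0 0.26
gap yaw -0.0558 width 0.1093 front gx [0.6243 0.6254]
Mfront rel ang -1.5591 gx [-0.1899 -0.1887] gy [ 0.0463 -0.0552]
Mright rel ang 0.0123 gx [-0.188  -0.0422] gy [-0.0557 -0.0539]
Mback rel ang 1.5819 gx [-0.0425 -0.0437] gy [-0.0538  0.048 ]
Mleft rel ang 3.1535 gx [-0.0427 -0.1883] gy [0.049  0.0472]
mouth [0.629  0.0678]
```

```bash
python3 - <<'E'
from m import *
f=np.load("wrist2.npy",allow_pickle=True).item();s=f["st"]
c=f["frame"].astype(int)
for x in (400,470,540): print(x,[tuple(c[y,x]) for y in range(162,178)])
for n,a,b,w in [("PSgap",(362,32.8),(580,29.1),3),("PSbot",(365,54),(560,52),4),("CTtop",(366,171.5),(605,173),2.2),("CT0",(366,167),(570,168),2)]:
  for z in (.096,0): show(n+str(z),edge(f,a,b,z,s,w=w))
E
```

```text
400 [(np.int64(136), np.int64(140), np.int64(137)), (np.int64(137), np.int64(139), np.int64(138)), (np.int64(137), np.int64(138), np.int64(137)), (np.int64(137), np.int64(138), np.int64(137)), (np.int64(133), np.int64(135), np.int64(132)), (np.int64(124), np.int64(121), np.int64(119)), (np.int64(103), np.int64(94), np.int64(88)), (np.int64(87), np.int64(66), np.int64(53)), (np.int64(80), np.int64(55), np.int64(38)), (np.int64(81), np.int64(56), np.int64(40)), (np.int64(87), np.int64(59), np.int64(41)), (np.int64(101), np.int64(65), np.int64(42)), (np.int64(118), np.int64(76), np.int64(44)), (np.int64(135), np.int64(86), np.int64(49)), (np.int64(144), np.int64(91), np.int64(47)), (np.int64(154), np.int64(94), np.int64(50))]
470 [(np.int64(139), np.int64(140), np.int64(139)), (np.int64(139), np.int64(140), np.int64(140)), (np.int64(138), np.int64(140), np.int64(139)), (np.int64(135), np.int64(136), np.int64(133)), (np.int64(125), np.int64(123), np.int64(119)), (np.int64(107), np.int64(98), np.int64(91)), (np.int64(87), np.int64(71), np.int64(58)), (np.int64(79), np.int64(56), np.int64(
[... 1348 characters left out ...]
, 0.1033], [0.7908, 0.0957]] ang -0.0469 len 0.161 px [[365.0, 57.7], [560.0, 54.4]] in 1.00 res 0.21
PSbot0 [[0.6419, 0.1243], [0.8504, 0.1145]] ang -0.0469 len 0.209 px [[365.0, 57.7], [560.0, 54.4]] in 1.00 res 0.21
CTtop0.096 [[0.6287, 0.0076], [0.8417, -0.0022]] ang -0.0463 len 0.213 px [[366.0, 174.0], [605.0, 171.2]] in 0.85 res 0.26
CTtop0 [[0.6402, 0.0003], [0.9164, -0.0125]] ang -0.0463 len 0.276 px [[366.0, 174.0], [605.0, 171.2]] in 0.85 res 0.26
CT00.096 [[0.6289, 0.0132], [0.8105, 0.004]] ang -0.0506 len 0.182 px [[366.0, 167.8], [570.0, 166.2]] in 0.98 res 0.22
CT00 [[0.6404, 0.0075], [0.8759, -0.0044]] ang -0.0506 len 0.236 px [[366.0, 167.8], [570.0, 166.2]] in 0.98 res 0.22
```

```bash
python3 - <<'E'
from m import *
f=np.load("wrist2.npy",allow_pickle=True).item();s=f["st"]
E={n:edge(f,a,b,.096,s,w=w)[0] for n,a,b,w in [("PSgap",(362,32.8),(580,29.1),3),("CTgap",(366,174),(605,171.2),2),("CTfront",(363,175),(360,295),4),("Mfront",(138,42),(154,168),4),("Mright",(154,168),(316,167),4),("Mback",(316,167),(315,41),4),("Mleft",(315,41),(138,42),4)]}
rel(E)
for z in(.06,.096): print(edge(f,(363,175),(360,295),z,s,w=4)[0])
print(E["Mfront"],X(E["Mfront"],E["Mright"]),X(E["Mfront"],E["Mleft"]))
E
```

```text
gap yaw -0.0469 width 0.1139 front gx [0.6246 0.6245]
Mfront rel ang -1.5681 gx [-0.1889 -0.1886] gy [ 0.0511 -0.0504]
Mright rel ang 0.0034 gx [-0.1879 -0.0421] gy [-0.0509 -0.0505]
Mback rel ang 1.5730 gx [-0.0424 -0.0426] gy [-0.0504  0.0514]
Mleft rel ang 3.1445 gx [-0.0417 -0.1873] gy [0.0524 0.0519]
mouth [0.6283 0.0647]
[[ 0.62953698  0.00411992  0.06      ]
 [ 0.62337171 -0.12603293  0.06      ]]
[[ 0.62558798  0.00695468  0.096     ]
 [ 0.62004062 -0.11015363  0.096     ]]
[[0.44203453 0.12459068 0.096     ]
 [0.43755683 0.02320191 0.096     ]] [0.43753424 0.02269035] [0.44207348 0.12547257]
```

Measured consistently in two views: gap yaw is -0.047, and the meter is 0.7 mm off the middle line and 0.003 rad off. The top edges measure 146x102 plus rounding, which agrees with the given sizes. Next I go round to its front, with the fingers across.

play_rows --pt "0.16 -0.25 0 0 0 0 0.3" --pt "0.17 -0.3 0 0 0 0 0.3" --pt "0.17 -0.35 0 0 0 0 0.3" --pt "0.17 -0.35 0 0 0 0 0.3" --pt "0.17 -0.3 0 0 0 0 0.3" --pt "0.16 -0.23 0 0 0 0 0.3" --pt "0 0 0 0 0 0.1 0.3" --pt "0 0 0 0 0 0.14 0.3" --pt "0 0 0 0 0 0.15 0.3" --pt "0 0 0 0 0 0.15 0.3"

```text
t: 6.13
position: [0.4127, 0.0812, 0.2752]
tool_rot: [3.141, -0.0, 1.096]
contact_force: [0.1, 0.4, -0.0]
width: 0.0598
grasp_force: 0.0
```

play_rows --pt "0 0 0 0 0 0.15 0.3" --pt "0 0 0 0 0 0.15 0.3" --pt "0 0 0 0 0 0.15 0.3" --pt "0 0 0 0 0 0.15 0.3" --pt "0 0 0 0 0 0.15 0.3" --pt "0 0 0 0 0 0.15 0.3" --pt "0 0 0 0 0 0.15 0.3" --pt "0 0 0 0 0 0.15 0.3" --pt "0 0 0 0 0 0.15 0.3" --pt "0 0 0 0 0 0.1 0.3"

```text
t: 6.97
position: [0.4127, 0.0811, 0.275]
tool_rot: [-3.141, -0.0, -0.043]
contact_force: [-0.1, 0.3, 0.6]
width: 0.0596
grasp_force: 0.0
```

play_rows --pt "0 0.057 0.2 0 0 0.005 0.3" --pt "0 0 0.3 0 0 0 0.3" --pt "0 0 0.35 0 0 0 0.3" --pt "0 0 0.35 0 0 0 0.3" --pt "0 0 0.35 0 0 0 0.3" --pt "0 0 0.3 0 0 0 0.3" --pt "0 0 0.18 0 0 0 0.3" --pt "0 0 0 0 0 0 0.3" --pt "0 0 0 0 0 0 0.3" --pt "0 0 0 0 0 0 0.3"

```text
t: 7.8
position: [0.4141, 0.0743, 0.073]
tool_rot: [-3.141, -0.002, -0.044]
contact_force: [0.3, 0.4, -0.3]
width: 0.0599
grasp_force: 0.0
```

play_rows --pt "0.05 0 0 0 0 0 0.3" --pt "0.05 0 0 0 0 0 0.3" --pt "0.03 0 0 0 0 0.002 0.3" --pt "0.03 0 0 0 0 0.002 0.3" --pt "0.04 0 0 0 0 0 0.3" --pt "0.05 0 0 0 0 0 0.3" --pt "0.05 0 0 0 0 0 0.3" --pt "0.05 0 0 0 0 0 0.3" --pt "0.05 0 0 0 0 0 0.3" --pt "0.05 0 0 0 0 0 0.3"

```text
t: 8.63
position: [0.4555, 0.0699, 0.0716]
tool_rot: [3.14, 0.006, -0.049]
contact_force: [-9.1, 0.2, 4.9]
width: 0.0597
grasp_force: 4.5
```

```bash
python3 - <<'E'
from h import *
s=ctrl.read_state();w=imaging.grab_frame("wrist");f=imaging.grab_frame("scene");np.save("scene3.npy",f,allow_pickle=True)
cv2.imwrite("pics/m3.png",np.hstack([cv2.resize(f["frame"][150:330,300:540],(440,330),interpolation=2),cv2.resize(w["frame"],(360,330))]))
E
```

```text
(no output)
```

View pics/m3.png

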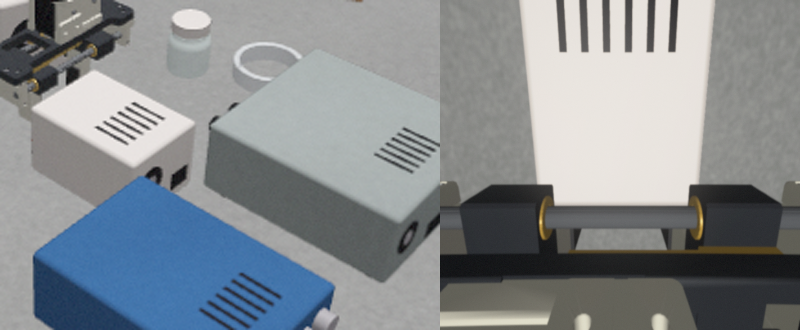

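The left part shows the meter's nose squarely in line with and just short of the gap; the right part shows both fingers on its front panel. I continue gently.

play_rows --pt "0.03 0 0 0 0 0 0.3" --pt "0.035 0 0 0 0 -0.002 0.3" --pt "0.035 0 0 0 0 0 0.3" --pt "0.035 0 0 0 0 0 0.3" --pt "0.035 0 0 0 0 0 0.3" --pt "0.035 0 0 0 0 0 0.3" --pt "0.035 0 0 0 0 0 0.3" --pt "0.035 0 0 0 0 0 0.3" --pt "0.035 0 0 0 0 0 0.3" --pt "0.035 0 0 0 0 0 0.3"

```text
t: 9.57
position: [0.4927, 0.0685, 0.0717]
tool_rot: [3.141, 0.001, -0.048]
contact_force: [-4.8, 0.9, -0.1]
width: 0.0596
grasp_force: 2.4
```

play_rows --pt "0.03 0 0 0 0 0 0.3" --pt "0.03 0 0 0 0 0 0.3" --pt "0.03 0 0 0 0 0 0.3" --pt "0.03 0 0 0 0 0 0.3" --pt "0.03 0 0 0 0 0 0.3" --pt "0.03 0 0 0 0 0 0.3" --pt "0.03 0 0 0 0 0 0.3" --pt "0.03 0 0 0 0 0 0.3" --pt "0.03 0 0 0 0 0 0.3" --pt "0.03 0 0 0 0 0 0.3"

```text
t: 10.4
position: [0.5231, 0.0672, 0.0717]
tool_rot: [-3.142, 0.0, -0.048]
contact_force: [-5.6, 0.7, -1.3]
width: 0.0596
grasp_force: 2.4
```

play_rows --pt "0.035 0 0 0 0 0 0.3" --pt "0.04 0 0 0 0 0 0.3" --pt "0.04 0 0 0 0 0 0.3" --pt "0.04 0 0 0 0 0 0.3" --pt "0.04 0 0 0 0 0 0.3" --pt "0.04 0 0 0 0 0 0.3" --pt "0.04 0 0 0 0 0 0.3" --pt "0.035 0 0 0 0 0 0.3" --pt "0.03 0 0 0 0 0 0.3" --pt "0.03 0 0 0 0 0 0.3"

```text
t: 11.23
position: [0.56, 0.0655, 0.0717]
tool_rot: [3.142, 0.0, -0.048]
contact_force: [-6.5, 0.2, -0.2]
width: 0.0595
grasp_force: 2.9
```

play_rows --pt "0.035 0 0 0 0 0 0.3" --pt "0.04 0 0 0 0 0 0.3" --pt "0.04 0 0 0 0 0 0.3" --pt "0.04 0 0 0 0 0 0.3" --pt "0.04 0 0 0 0 0 0.3" --pt "0.04 0 0 0 0 0 0.3" --pt "0.035 0 0 0 0 0 0.3" --pt "0.03 0 0 0 0 0 0.3" --pt "0.02 0 0 0 0 0 0.3" --pt "0 0 0 0 0 0 0.3"

```text
t: 12.07
position: [0.5926, 0.0639, 0.0718]
tool_rot: [-3.141, -0.001, -0.048]
contact_force: [-2.7, 0.2, -1.9]
width: 0.0597
grasp_force: 1.5
```

No jamming so far: forces are about 5 N. The front should be about 25 mm short. I back off, rise, and measure meter front against neighbours' fronts in one wrist view.

play_rows --pt "-0.1 0 0 0 0 0 0.3" --pt "-0.2 0 0 0 0 0 0.3" --pt "-0.15 0 -0.2 0 0 0 0.3" --pt "0 0 -0.35 0 0 0 0.3" --pt "0 0 -0.4 0 0 0 0.3" --pt "0 0 -0.4 0 0 0 0.3" --pt "0 0 -0.35 0 0 0 0.3" --pt "0 0 -0.2 0 0 0 0.3" --pt "0 0 0 0 0 0 0.3" --pt "0 0 0 0 0 0 0.3"

```text
t: 12.9
position: [0.5496, 0.0662, 0.2645]
tool_rot: [-3.141, -0.008, -0.048]
contact_force: [0.2, -0.3, -0.5]
width: 0.0598
grasp_force: 0.0
```

```bash
python3 - <<'E'
from h import *
s=ctrl.read_state();f=imaging.grab_frame("wrist");f["st"]=s;np.save("wrist4.npy",f,allow_pickle=True);cv2.imwrite("pics/wrist4.png",f["frame"]);print(s["position"],s["tool_rot"])
E
```

```text
[0.5496047  0.06616961 0.26447266] [-3.14104636 -0.00794248 -0.0483998 ]
```

View pics/wrist4.png

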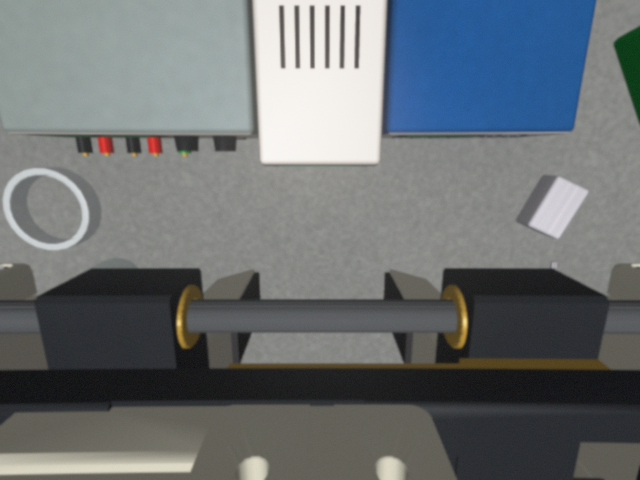

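The wrist view shows the meter straight in the gap: its front edge is at row ~163, the supply's at ~134 and the controller's at ~132. The tape roll and box are undisturbed. I'll compute the remaining distance.

```bash
cat > fr.py <<'E'
from m import *
import sys
def fronts(fn,mrow,w=4):
    f=np.load(fn,allow_pickle=True).item();s=f["st"];print("cam",pose(f,s)[1].round(3))
    c=f["frame"].astype(int).sum(2)//3
    for x,r in((160,134),(200,134),(430,132),(500,132),(320,mrow)): print(x,c[r-8:r+9,x-2:x+3].mean(1).astype(int))
    ux=np.array([np.cos(.047),-np.sin(.047)])
    for n,a,b,ww in [("PS",(20,134),(250,135),w),("CT",(392,132),(570,131),w),("M",(266,mrow),(375,mrow),w),("Mps",(256,100),(260,155),3),("Mct",(384,100),(380,155),3)]:
        e=edge(f,a,b,.096,s,w=ww);d=e[0][1]-e[0][0]
        print(n,"gx",(e[0][:,:2]@ux).round(4),"ang %.4f"%np.arctan2(d[1],d[0]),e[1].round(1).tolist(),round(e[2],2))
E
python3 -c "
from fr import *
fronts('wrist4.npy',163)"
```

```text
cam [0.615 0.063 0.409]
160 [164 162 158 152 143 138 138 139 124  90  68  73  85  91  92  91  91]
200 [165 164 160 152 144 137 138 141 131 109  93  96 108 122 127 128 128]
430 [103 103 102 101  99  94  90  96 114 124 112  86  71  82 107 126 133]
500 [ 96  95  93  92  89  84  85 100 121 125 105  84  84 102 119 127 128]
320 [242 242 242 241 240 234 222 205 179 145 123 129 140 141 143 143 144]
PS gx [0.6252 0.6251] ang -1.6186 [[20.0, 133.6], [250.0, 134.7]] 0.88
CT gx [0.6246 0.6284] ang -1.5928 [[392.0, 135.1], [570.0, 129.4]] 0.65
M gx [0.6018 0.601 ] ang -1.6261 [[266.0, 162.7], [375.0, 163.5]] 0.92
Mps gx [0.6529 0.6083] ang 3.1053 [[256.9, 99.9], [259.9, 155.0]] 0.97
Mct gx [0.6528 0.6082] ang 3.0731 [[382.3, 99.9], [379.0, 154.9]] 0.93
```

The neighbours' fronts come out at gx ≈ 0.6285 (silhouette in the first view, and the foot of the supply's face in this one). The meter front is at 0.6014, so about 27 mm remain. I'll push ~24 mm and re-measure with the camera behind the front plane, so that both edges are silhouettes of the same kind.

play_rows --pt "0 0 0.25 0 0 0 0.3" --pt "0 0 0.4 0 0 0 0.3" --pt "0 0 0.4 0 0 0 0.3" --pt "0 0 0.4 0 0 0 0.3" --pt "0 0 0.3 0 0 0 0.3" --pt "0 0 0.17 0 0 0 0.3" --pt "0 0 0 0 0 0 0.3" --pt "0.15 0 0 0 0 0 0.3" --pt "0.15 0 0 0 0 0 0.3" --pt "0.03 0 0 0 0 0 0.3"

```text
t: 13.78
position: [0.5827, 0.0645, 0.0704]
tool_rot: [-3.141, -0.003, -0.049]
contact_force: [1.0, -0.1, 0.5]
width: 0.0591
grasp_force: 0.0
```

play_rows --pt "0.04 0 0 0 0 0 0.3" --pt "0.04 0 0 0 0 0 0.3" --pt "0.04 0 0 0 0 0 0.3" --pt "0.04 0 0 0 0 0 0.3" --pt "0.04 0 0 0 0 0 0.3" --pt "0.04 0 0 0 0 0 0.3" --pt "0.03 0 0 0 0 0 0.3" --pt "0.03 0 0 0 0 0 0.3" --pt "0.02 0 0 0 0 0 0.3" --pt "0 0 0 0 0 0 0.3"

```text
t: 14.62
position: [0.6082, 0.0634, 0.0693]
tool_rot: [3.14, 0.007, -0.047]
contact_force: [-8.2, -0.3, 5.7]
width: 0.0596
grasp_force: 4.1
```

play_rows --pt "-0.1 0 0 0 0 0 0.3" --pt "-0.2 0 0 0 0 0 0.3" --pt "-0.1 0 -0.2 0 0 0 0.3" --pt "0 0 -0.35 0 0 0 0.3" --pt "0 0 -0.4 0 0 0 0.3" --pt "0.2 0 -0.4 0 0 0 0.3" --pt "0.2 0 -0.35 0 0 0 0.3" --pt "0 0 -0.2 0 0 0 0.3" --pt "0 0 0 0 0 0 0.3" --pt "0 0 0 0 0 0 0.3"

```text
t: 15.45
position: [0.611, 0.0633, 0.2585]
tool_rot: [-3.141, -0.003, -0.048]
contact_force: [-0.4, -0.1, -0.9]
width: 0.06
grasp_force: 0.0
```

```bash
python3 - <<'E'
from h import *
s=ctrl.read_state();f=imaging.grab_frame("wrist");f["st"]=s;np.save("wrist5.npy",f,allow_pickle=True);cv2.imwrite("pics/wrist5.png",f["frame"]);print(s["position"],s["tool_rot"])
print("front plane gx.6285 px",proj(f,[[.6285*.9989+.0945*.047*0,.06,.09]],s))
for x in(60,170,320,430,500): print(x,f["frame"][140:240,x-2:x+3].mean((1,2)).astype(int).tolist())
E
```

```text
[0.6109988  0.06328641 0.25851161] [-3.14141964e+00 -2.78731153e-03 -4.78148959e-02]
front plane gx.6285 px [[324.85229666 206.02209081]]
60 [153, 153, 153, 152, 152, 152, 153, 153, 152, 153, 153, 153, 153, 153, 153, 154, 152, 152, 151, 151, 152, 152, 152, 152, 152, 153, 154, 155, 154, 155, 154, 154, 154, 155, 154, 154, 153, 155, 155, 155, 154, 154, 154, 154, 155, 154, 154, 154, 154, 153, 153, 153, 154, 154, 154, 154, 154, 153, 154, 153, 148, 142, 137, 136, 136, 136, 134, 134, 134, 136, 134, 133, 132, 133, 133, 134, 134, 134, 134, 130, 125, 117, 114, 114, 114, 121, 140, 170, 195, 205, 207, 204, 194, 174, 152, 139, 135, 134, 135, 135]
170 [165, 164, 164, 164, 164, 163, 163, 164, 164, 164, 163, 164, 164, 164, 164, 164, 165, 162, 163, 163, 162, 162, 162, 162, 162, 162, 162, 162, 163, 164, 163, 165, 164, 165, 165, 164, 165, 165, 164, 165, 164, 163, 164, 163, 163, 163, 163, 162, 163, 163, 163, 163, 163, 163, 163, 163, 164, 162, 164, 163, 159, 152, 144, 140, 139, 135, 135, 136, 135, 134, 136, 135, 135, 134, 134, 133, 133, 134, 136, 136, 135, 135, 136, 136, 137, 137, 137, 136, 135, 134, 133
[... 776 characters left out ...]
, 102, 103, 102, 102, 102, 103, 104, 103, 103, 103, 103, 102, 99, 94, 95, 112, 129, 129, 132, 135, 138, 139, 139, 138, 136, 134, 133, 132, 133, 135, 135, 136, 134, 133, 133, 133, 133, 133, 135, 136, 135, 134, 134, 135, 137, 137, 135, 135, 134, 136, 134, 136]
500 [93, 92, 93, 94, 93, 93, 92, 93, 94, 94, 94, 95, 95, 94, 94, 93, 94, 94, 95, 93, 93, 94, 94, 93, 95, 95, 94, 95, 94, 95, 95, 96, 95, 94, 95, 94, 94, 93, 95, 94, 94, 95, 95, 96, 95, 96, 95, 95, 95, 96, 96, 96, 95, 95, 96, 96, 96, 96, 95, 94, 91, 88, 92, 112, 129, 129, 129, 132, 133, 133, 132, 131, 131, 130, 131, 130, 131, 132, 131, 131, 132, 133, 133, 134, 134, 136, 136, 134, 134, 134, 134, 135, 135, 134, 134, 134, 134, 132, 132, 132]
```

View pics/wrist5.png

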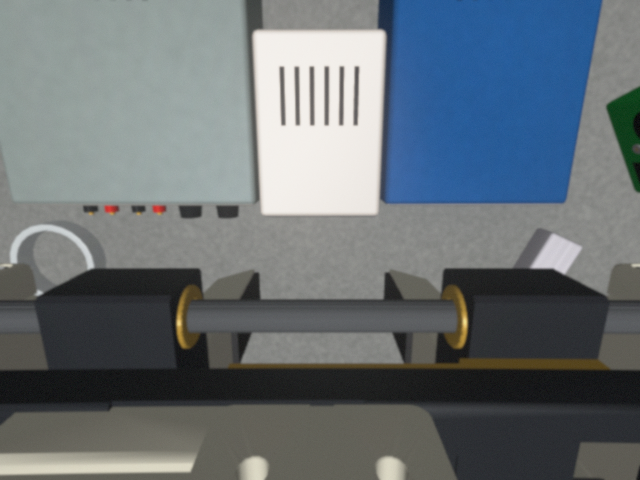

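The tenth picture shows the front edges at rows: supply ~202, controller ~203, meter ~214.5. They are square to each other, and jar, tape and box are undisturbed. The rest goes by numbers.

```bash
cat > d.py <<'E'
from h import *
def gap(fn,rn,rm):
    f=np.load(fn,allow_pickle=True).item();s=f["st"];ux=np.array([np.cos(.047),-np.sin(.047)])
    out={}
    for n,a,b in [("PS",(20,rn),(80,rn)),("PS2",(140,rn),(172,rn)),("CT",(392,rn+1),(565,rn+1)),("M",(266,rm),(375,rm))]:
        e=edge(f,a,b,.092,s,w=4);P=e[0];print(n,"gx mm",(P[:,:2]@ux*1000).round(2),"rows",e[1][:,1].round(1),round(e[2],2))
    print("M sides gy0:")
    return f
E
python3 -c "
from d import *
gap('wrist5.npy',202,214.5)"
```

```text
PS gx mm [629.46 629.59] rows [200.2 200.2] 0.97
PS2 gx mm [625.44 626.02] rows [205.  204.4] 0.7
CT gx mm [627.35 627.88] rows [202.9 202. ] 1.0
M gx mm [617.18 617.14] rows [214.2 214.2] 1.0
M sides gy0:
```

About 10.4 mm remain. The tool stood at x = 0.6082 at the end of the last push, so it should end at x ≈ 0.6186.

play_rows --pt "-0.25 0 0 0 0 0 0.3" --pt "-0.2 0 0.25 0 0 0 0.3" --pt "0 0 0.4 0 0 0 0.3" --pt "0 0 0.4 0 0 0 0.3" --pt "0 0 0.4 0 0 0 0.3" --pt "0 0 0.3 0 0 0 0.3" --pt "0 0 0.12 0 0 0 0.3" --pt "0 0 0 0 0 0 0.3" --pt "0.15 0 0 0 0 0 0.3" --pt "0.1 0 0 0 0 0 0.3"

```text
t: 16.33
position: [0.5915, 0.0645, 0.0712]
tool_rot: [-3.141, -0.001, -0.047]
contact_force: [0.0, 0.3, 0.4]
width: 0.0593
grasp_force: 0.0
```

play_rows --pt "0.05 0 0 0 0 0 0.3" --pt "0.02 0 0 0 0 0 0.3" --pt "0.02 0 0 0 0 0 0.3" --pt "0.02 0 0 0 0 0 0.3" --pt "0.02 0 0 0 0 0 0.3" --pt "0.02 0 0 0 0 0 0.3" --pt "0.02 0 0 0 0 0 0.3" --pt "0.02 0 0 0 0 0 0.3" --pt "0.02 0 0 0 0 0 0.3" --pt "0 0 0 0 0 0 0.3"

```text
t: 17.17
position: [0.6083, 0.0632, 0.0695]
tool_rot: [3.14, 0.006, -0.047]
contact_force: [-9.0, -0.4, 6.4]
width: 0.0598
grasp_force: 4.3
```

play_rows --pt "0.01 0 0 0 0 0 0.3" --pt "0.01 0 0 0 0 0 0.3" --pt "0.01 0 0 0 0 0 0.3" --pt "0.01 0 0 0 0 0 0.3" --pt "0.01 0 0 0 0 0 0.3" --pt "0.01 0 0 0 0 0 0.3" --pt "0.01 0 0 0 0 0 0.3" --pt "0.01 0 0 0 0 0 0.3" --pt "0 0 0 0 0 0 0.3" --pt "0 0 0 0 0 0 0.3"

```text
t: 18.0
position: [0.6154, 0.0631, 0.0694]
tool_rot: [3.14, 0.008, -0.047]
contact_force: [-10.2, -0.0, 8.0]
width: 0.0597
grasp_force: 5.4
```

Three more millimetres at most; I'll push 2 mm, back off, and measure.

play_rows --pt "0.01 0 0 0 0 0 0.3" --pt "0.01 0 0 0 0 0 0.3" --pt "0 0 0 0 0 0 0.3" --pt "0 0 0 0 0 0 0.3" --pt "-0.1 0 0 0 0 0 0.3" --pt "-0.2 0 0 0 0 0 0.3" --pt "-0.1 0 -0.2 0 0 0 0.3" --pt "0 0 -0.35 0 0 0 0.3" --pt "0 0 -0.4 0 0 0 0.3" --pt "0.1 0 -0.4 0 0 0 0.3"

```text
t: 18.83
position: [0.589, 0.0643, 0.2057]
tool_rot: [3.141, 0.004, -0.046]
contact_force: [2.3, -0.7, -0.6]
width: 0.0599
grasp_force: 0.0
```

play_rows --pt "0.2 0 -0.35 0 0 0 0.3" --pt "0.1 0 -0.2 0 0 0 0.3" --pt "0 0 0 0 0 0 0.3" --pt "0 0 0 0 0 0 0.3" --pt "0 0 0 0 0 0 0.3" --pt "0 0 0 0 0 0 0.3" --pt "0 0 0 0 0 0 0.3" --pt "0 0 0 0 0 0 0.3" --pt "0 0 0 0 0 0 0.3" --pt "0 0 0 0 0 0 0.3"

```text
t: 19.67
position: [0.6211, 0.0626, 0.2595]
tool_rot: [3.142, 0.001, -0.048]
contact_force: [-0.8, 1.0, -0.1]
width: 0.0597
grasp_force: 0.0
```

```bash
python3 - <<'E'
from d import *
s=ctrl.read_state();f=imaging.grab_frame("wrist");f["st"]=s;np.save("wrist6.npy",f,allow_pickle=True);print(s["position"])
r=proj(f,[[.6275,.06,.092]],s)[0,1];print(r)
r0=int(r)-10
for x in(30,60,170,300,340,430,500,550): print(x,r0,f["frame"][r0:r0+20,x-2:x+3].mean((1,2)).astype(int).tolist())
gap("wrist6.npy",r,r)
E
```

```text
[0.62112704 0.06256089 0.25954684]
217.0207283822235
30 207 [149, 150, 149, 147, 141, 136, 134, 137, 138, 134, 130, 130, 132, 132, 132, 131, 130, 131, 131, 132]
60 207 [152, 153, 152, 150, 144, 138, 137, 138, 139, 136, 135, 133, 133, 132, 133, 133, 134, 134, 135, 133]
170 207 [163, 164, 163, 161, 155, 147, 139, 138, 137, 135, 134, 135, 135, 135, 133, 133, 134, 134, 136, 136]
300 207 [236, 236, 236, 235, 234, 227, 215, 192, 162, 136, 136, 142, 145, 146, 145, 144, 142, 140, 140, 139]
340 207 [233, 233, 233, 233, 231, 224, 211, 190, 160, 134, 135, 141, 142, 143, 141, 142, 140, 141, 141, 141]
430 207 [102, 101, 101, 101, 96, 93, 101, 117, 127, 134, 138, 138, 135, 134, 132, 130, 131, 133, 135, 136]
500 207 [95, 94, 95, 92, 89, 88, 99, 113, 121, 127, 130, 130, 130, 130, 130, 130, 130, 130, 129, 129]
550 207 [92, 94, 93, 91, 88, 88, 100, 114, 121, 128, 134, 136, 137, 137, 134, 132, 130, 129, 129, 132]
PS gx mm [624.27 627.16] rows [216.5 213.4] 0.65
PS2 gx mm [625.54 625.57] rows [215.3 215.3] 0.62
CT gx mm [626.24 626.01] rows [214.5 214.5] 1.0
M gx mm [626.51 626.48] rows [214.3 214.3] 1.0
M sides gy0:
```

The silhouettes in the same frame are: meter front at row 214.3 (gx 626.5 mm), controller front at row ~214.0–214.5 (626.1), and the supply's rounding ends at the same rows. That makes it flush within about 0.5 mm and square, and the hand is clear above. I'll hand in the job.

```bash
python3 -c "
from workcell import ctrl
print(ctrl.close_job())"
```

```text
the job is handed in; nothing more can be done
None
```

The white bench meter is in the gap, square and flush with its neighbours' fronts to within about 0.5 mm by the last wrist picture, the hand is clear above it, and the job is handed in.

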